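# Drive a broken clip out of the T-slot under a clamped print

### The job

A broken clip is stuck in the middle T-slot of the clamping plate, under the clamped purple housing. Draw the long grey scraper with the raised back end out of its pigeonhole, stand it foot down in that slot behind the clip, let go of it, then take it again by its raised back end and push it on under the housing until the clip drops out of the far end into the white tray. Leave the scraper standing in the slot and let go; do not touch the clip with the gripper, do not bump the clamped housing, and leave all the other loose things where they are.

Things in the scene. Friction and masses are not known exactly. Their poses are not given: they have to be found in the camera images.
- scraper: Grey plastic slot scraper on edge in a pigeonhole, nose towards the robot: bar 200 mm long, 13 thick, 41 high (lowest 8 mm, its foot, 8 thick), 130-210 g. Its last 50 mm at the back are raised 20 mm, to 61 high; no other tool has that. Origin: underside, mid-length; x from nose (-100, steel cap) to back (+100), z up; centre of mass at x = +8. In the rack all behind x = 0 is covered; 95 mm stand out.
- scraper_nose (a point): Point on the scraper's nose face (x = -100 mm), 20 mm above its underside.
- scraper_back (a point): Middle of the scraper's raised back end (x = +75 mm), 50 mm above its underside, 11 mm below its top.
- scrap: The stuck clip: broken printed snap clip 60 mm long, 22 wide, 5.5 thick, lying along the middle slot's floor, partly under the housing, too wide for the slot's mouth. A springy tongue on its top presses up on the slot's lips: it resists a push by about 7 to 14 N until it is out. Origin: centre of its underside; x along it, towards the tray.
- plate: Fixed aluminium T-slot plate, 300 x 150 mm, top 58 mm above the table. Three slots along it, 50 mm apart, open at both ends: mouth 16 mm wide between lips 10 thick, below it a channel 28 wide, 11 high; floor at 37 mm (21 below the top). Origin: on the table under its centre; x along the slots to the tray, z up. Middle slot at y = 0, x from -150 to +150 mm.
- slot_start (a point): Floor of the middle slot at its end away from the tray (plate x = -150 mm, z = 37 mm).
- slot_end (a point): Floor of the middle slot at its tray end (plate x = +150 mm, z = 37 mm).
- housing: Purple printed arch clamped over the middle slot, plate x = +30 to +90 mm, fixed. Inside it is 44 mm wide and 30 high: the scraper's 41 mm bar standing on the slot floor (20 mm above the plate) passes under, its raised back and a gripper do not. Top, studs and nuts end 38 to 45 mm above the plate; strap clamps reach 73 mm either side. Origin: its centre, on the plate's top; axes as the plate's.
- tray: White tray 140 x 170 mm, walls 26 mm high, 3 mm thick, fixed on the table 3 mm from the plate's tray end. Origin: centre of its underside; x away from the plate.
- rack: Fixed plywood rack, three pigeonholes side by side open to the robot: 196 mm wide, 115 deep, 84 high; its 8 mm floor runs on 47 mm in front as a ledge. Origin: on the table under the centre of the holes; open front at x = -57 mm, ledge edge at x = -105. Holes 57 wide, 70 high inside, at y = -63, 0, +63; the tools lie along x.
- parallel: a loose bystander to be left where it is: steel bar 150 x 16 x 34 mm with three dark holes, in a pigeonhole. Origin: underside, x from -50 (nose) to +100 mm.
- sander: a loose bystander to be left where it is: plain wooden stick 150 x 16 x 28 mm, in a pigeonhole. Origin: underside, x from -50 (nose) to +100 mm.
- glue: a loose bystander to be left where it is: white glue bottle with red cap, 76 mm across, 190 mm high. Origin: centre of its underside.
- driver: a loose bystander to be left where it is: screwdriver with yellow handle, 190 mm long, lying. Origin: underside.
- caliper: a loose bystander to be left where it is: steel caliper, 190 mm long, lying flat. Origin: underside, middle of its beam.
- figure1: a loose bystander to be left where it is: purple printed snake figure, 56 mm across, 92 mm high. Origin: centre of its underside.
- figure2: a loose bystander to be left where it is: a second such purple snake figure. Origin: centre of its underside.
- mouse: a loose bystander to be left where it is: black computer mouse 100 x 58 x 32 mm. Origin: centre of its underside.

How it is judged:
On the way, in this order (a step that is already met when the one before it is completed fails the run):
1. The scraper stands foot down on the floor of the middle slot behind the clip, let go, the clip still in the slot (z of scraper in the frame of plate between 0.033 and 0.041 m and y of scraper in the frame of plate between -0.006 and 0.006 m and angle between the x axis of scraper and the x axis of plate, either way round below 0.06 rad and angle between scraper's own z axis and vertical below 0.2 rad and contact force between the fingers and scraper below 0.1 N and x of scraper_nose in the frame of plate between -0.15 and 0.12 m and x of scraper in the frame of plate between -0.2 and 0.02 m and z of scrap in the frame of plate above 0.033 m and x of scrap in the frame of plate above 0.03 m), for 0.2 s.
2. The gripper has the scraper again at its raised back end (contact force between the fingers and scraper above 1 N and horizontal distance between the grasp point and scraper_back below 0.05 m), for 0.1 s.
3. The clip has dropped into the tray (x of scrap in the frame of tray between -0.067 and 0.067 m and y of scrap in the frame of tray between -0.082 and 0.082 m and z of scrap in the frame of tray below 0.03 m), for 0.2 s.
At the end, for the whole second after the job is handed in: The clip lies at rest in the tray (origin within the walls, under 30 mm above the table); the scraper is let go, at rest, standing in the middle slot: underside within 4 mm of the floor's height, within 6 mm of the centre line, along it within 0.06 rad, upright within 0.2 rad (all of step 3 and z of scraper in the frame of plate between 0.033 and 0.041 m and y of scraper in the frame of plate between -0.006 and 0.006 m and angle between the x axis of scraper and the x axis of plate, either way round below 0.06 rad and angle between scraper's own z axis and vertical below 0.2 rad and contact force between the fingers and scraper below 0.1 N and linear speed of each of scrap, scraper below 0.02 m/s); the robot touches nothing.
It fails at once if The gripper or arm touches the clip (contact force between any of the fingers, the arm and scrap above 0.5 N).
It fails at once if The clamped housing or its clamps are bumped with more than 10 N (contact force between housing and anything else above 10 N).
It fails at once if Another thing is moved by more than 20 mm (distance of any of parallel, sander, glue, driver, caliper, figure1, figure2, mouse from where it was at the start of the episode above 0.02 m).
It also fails if it takes over 51 s, if anything falls off the work surface, if the arm or the gripper's body presses on something with over 40 N, if the wrist force passes 120 N, or if a joint passes its speed limit or range.

### The arm

A 6-joint arm with a two-finger parallel gripper is mounted at the origin on the work surface. World frame = base frame: x ahead of the robot, y to its left, z up, the work surface at z = 0. Lengths are in m, angles in rad, forces in N, time in s.
With the tool pointing down it reaches from about 0.225 to 0.875 m from the base axis. Payload 3.4 kg.
Tool frame: the origin (TCP) lies at the very end of the fingers, on their centre line; the grasp point (between the pads) lies 19 mm behind it; z points along the fingers, y is the direction in which the jaws open and shut (so a half turn about z gives the same grasp; the last joint's range is limited). The gripper opens to 85 mm and grips with 20 to 120 N. Pads are 22 mm wide; open, the fingers measure 114 mm over their backs; the gripper's body (76 mm by 85 mm) begins 54 mm behind the grasp point. The pads swing forward as they close: fully open they stand 13 mm farther back than shut.
Start: joints at [-1.448, 0.276, 1.505, -0, 1.361, -0.121], TCP at [0.139, -0.558, 0.231] pointing down, gripper open.
Joint ranges: [-2.89, 2.89], [-0.75, 2.08], [0.22, 2.7], [-1.18, 4.32], [0.11, 2.71], [-2.7, 2.7]. Speed limits (rad/s): [2.57, 2.57, 3.14, 3.14, 3.14, 3.14].

### API

Orientations are given as a unit quaternion [w, x, y, z].
In Python, from rig import get_state, get_image, calibration, sign_off gives the robot as it stands. The module is installed in compiled form; this text tells all that it offers.
- The arm moves only by the tool drive_tool, never from a script. Its argument "targets" is one flat list of numbers, 7 for each row, row after row: the turn, a rotation vector about the tool's x, y, z in degrees, then the shift along the tool's x, y, z in mm, then the opening, from 0 (shut) to 1 (fully open). In form: [wx, wy, wz, tx, ty, tz, fingers, wx, wy, wz, tx, ty, tz, fingers, ...]. A call has 1 to 12 rows; each row shifts and turns the commanded pose from where the row before left it, along the tool's axes as they then stand; what a row does not reach is not made up. A row lasts 1/8 s, in which the tool goes at most 62.5 mm and 10.7 degrees, less where a joint would pass 70% of its speed; a pose out of reach is approached as far as the arm can. A call is refused whole if a number of a shift passes 62.5 or a number of a turn 10.7, either way. A call with a gripper value outside its range is refused whole. The fingers move at their own pace and stop on an object; "grip_force" is the grip in N (left out, the last holds). Time passes only in rows, so rows that do not move let the fingers close. It gives the time, the measured TCP pose, the force and the opening at its end, in the units of the state.
- get_state(): the state, without advancing time (a new reading comes with each control period).
- get_image(name): name is "scene" or "top"; returns the picture (400x640x3 uint8, red, green, blue); there is no depth.
- calibration(name): a dict with "mtx" (3x3 intrinsics, pixels), "world_to_cam" (4x4, takes a point from world to camera coordinates). Camera axes: x right, y down, z forward; pixel columns grow to the right and rows downward; lengths in m; the calibration is good to about 2 mm. A picture is of the moment at which its call begins. calibration takes no time and is no camera call.
- sign_off(): hands the job in, once; it reports no verdict.
The state is a dict: "clock": time; "qpos": joint angles; "qd": joint speeds; "effort": joint torques, N m; "position": TCP position; "ee_rot": TCP orientation; "contact_force": force on the tool from outside, world axes, zero at the start; "moment": the same for the moment, N m; "width": finger opening in m.
Only numpy, scipy, OpenCV 4.12 (cv2) and the standard library are available. Lean on these libraries where they do the work, as an engineer would, in place of code of your own. Each camera call takes 0.05 s, during which the arm holds its last target.

## Working session

There is one attempt and no reset: what is moved stays moved. The work goes in short steps, Python scripts to look and compute and a tool call to move; the robot and the scene stay as the last step left them, time stands still between calls to the robot, and variables do not carry over. Pictures are saved under pics/ and viewed, and the job is handed in when it is done.

Besides the shell and the picture viewer there is one more tool, called after ">>>" as name(argument=value, ...), one argument or row to a line, values as JSON. drive_tool: Moves the arm, as the interface text tells. Its arguments: {"type":"object","properties":{"targets":{"type":"array"},"grip_force":{"type":"number"}},"required":["targets"]}

```bash
mkdir -p pics; python3 - <<'E'
from rig import *
import cv2,numpy as np
print(get_state())
for n in("scene","top"):
    im=get_image(n);cv2.imwrite(f"pics/{n}0.png",im[:,:,::-1]);c=calibration(n)
    print(n,np.round(c["mtx"],2).tolist(),np.round(c["world_to_cam"],4).tolist())
E
```

```text
{'clock': 0.0, 'qpos': array([-1.44797791e+00,  2.76646993e-01,  1.50616825e+00,  3.16166795e-05,
        1.36069537e+00, -1.20977222e-01]), 'qd': array([-2.47920512e-05, -1.59098274e-04, -4.46265971e-04,  4.13098957e-04,
       -1.03683931e-03, -1.55530854e-04]), 'effort': array([-1.15051389e-03, -4.16774082e+01, -2.45801014e+01,  2.25113121e-05,
        1.09602395e-02, -9.49478277e-06]), 'position': array([ 0.13874997, -0.55745335,  0.23039607]), 'ee_rot': array([-9.58989786e-04,  9.92579602e-01,  1.21592818e-01,  1.45747069e-05]), 'contact_force': array([ 0.5725404 ,  1.21584051, -0.78589023]), 'moment': array([ 0.04055399,  0.05381846, -0.02252175]), 'width': 0.08534951731179727}
scene [[470.5, 0.0, 320.04], [0.0, 470.5, 200.43], [0.0, 0.0, 1.0]] [[0.871, 0.4912, -0.0106, -0.4379], [0.3262, -0.5943, -0.7351, -0.0744], [-0.3674, 0.6368, -0.6779, 1.6571], [0.0, 0.0, 0.0, 1.0]]
top [[432.71, 0.0, 320.33], [0.0, 432.71, 197.64], [0.0, 0.0, 1.0]] [[0.0007, -0.9998, 0.0192, 0.0225], [-0.9842, -0.0041, -0.177, 0.5121], [0.1771, -0.0188, -0.984, 1.1361], [0.0, 0.0, 0.0, 1.0]]
```

View pics/scene0.png

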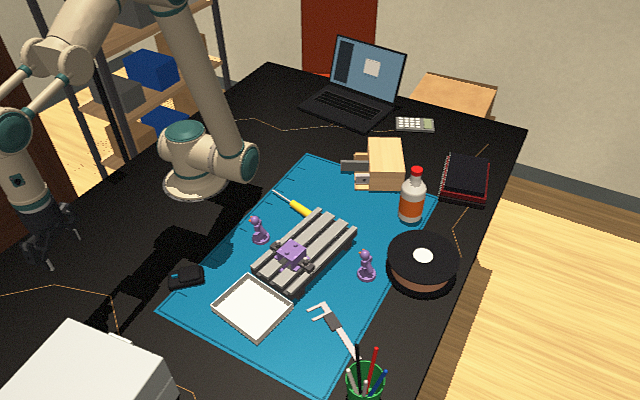

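View pics/top0.png

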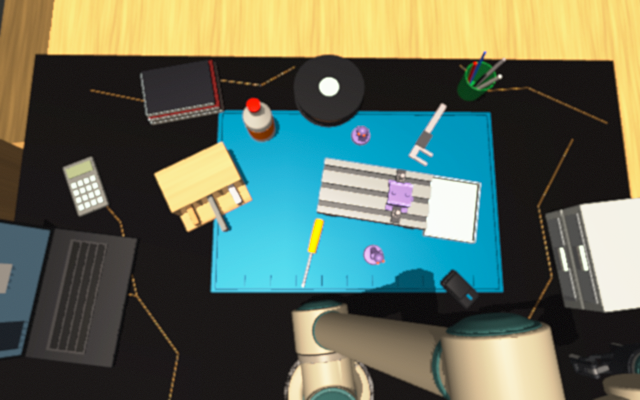

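The scene view shows the rack around (385,165), the plate (305,250) and the tray (252,307). The top view shows the rack at (203,187), the plate at (375,195) and the tray at (452,210). I'll zoom in on both.

```bash
python3 - <<'E'
import cv2,numpy as np
t=cv2.imread("pics/top0.png");s=cv2.imread("pics/scene0.png")
cv2.imwrite("pics/t_rack.png",cv2.resize(t[130:240,145:275],None,fx=6,fy=5.4,interpolation=2))
cv2.imwrite("pics/t_plate.png",cv2.resize(t[145:250,305:490],None,fx=4.3,fy=4.3,interpolation=2))
cv2.imwrite("pics/s_rack.png",cv2.resize(s[125:225,330:440],None,fx=6,fy=6,interpolation=2))
cv2.imwrite("pics/s_plate.png",cv2.resize(s[195:350,200:370],None,fx=3.8,fy=3.8,interpolation=2))
E
```

```text
(no output)
```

View pics/t_rack.png

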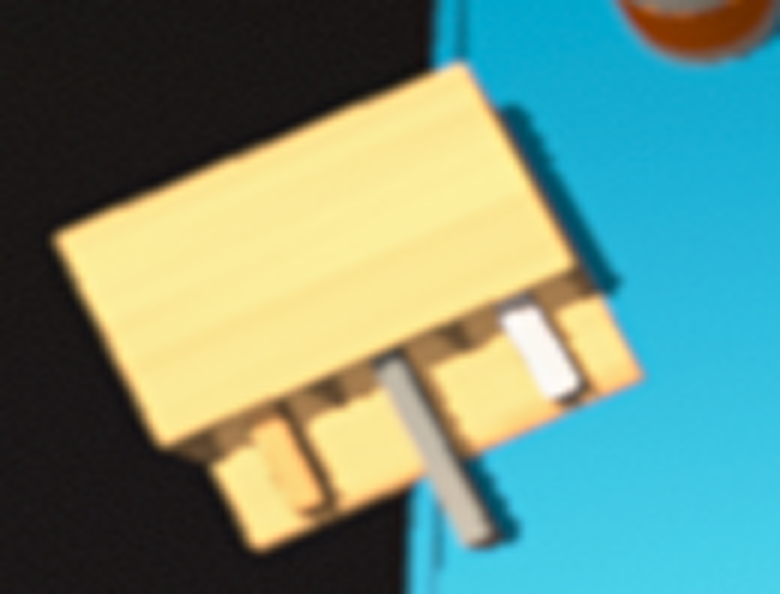

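View pics/t_plate.png

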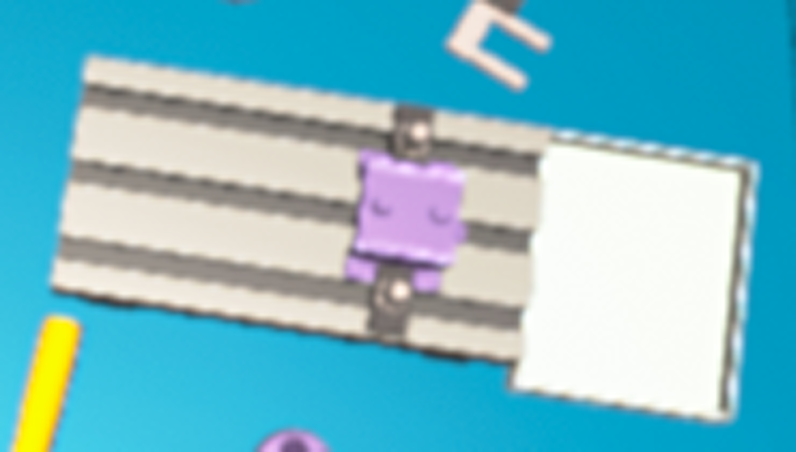

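View pics/s_rack.png

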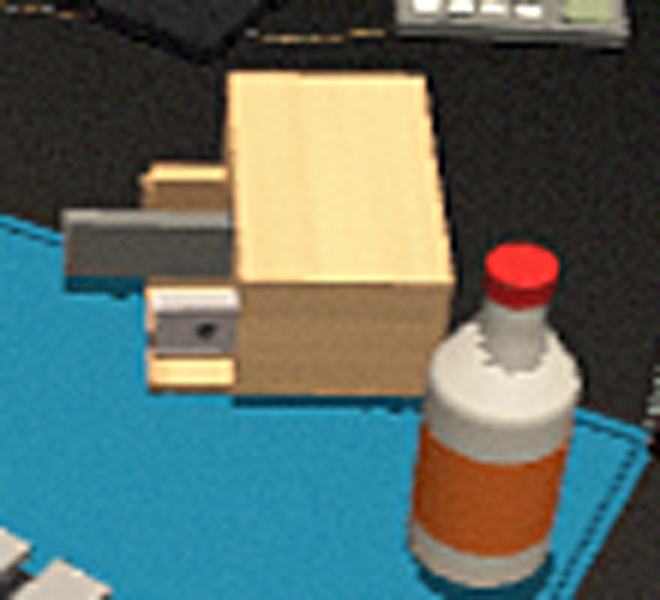

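View pics/s_plate.png

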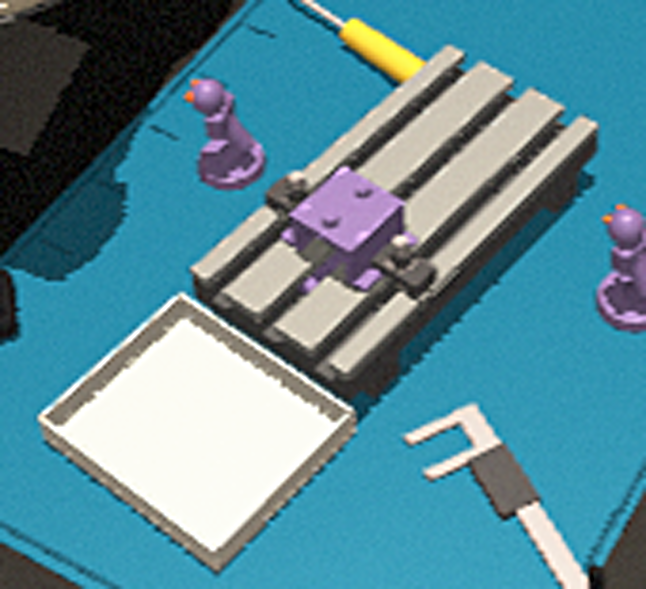

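```bash
cat > h.py <<'E'
from rig import *
import cv2,numpy as np
def cast(n,uv,z):
    c=calibration(n);K=c["mtx"];T=c["world_to_cam"];R=T[:3,:3];o=-R.T@T[:3,3]
    uv=np.atleast_2d(np.float64(uv));d=np.c_[uv,np.ones(len(uv))]@np.linalg.inv(K).T@R
    return o+d*((z-o[2])/d[:,2])[:,None]
def proj(n,P):
    c=calibration(n);P=np.atleast_2d(P);q=P@c["world_to_cam"][:3,:3].T+c["world_to_cam"][:3,3];q=q@c["mtx"].T
    return q[:,:2]/q[:,2:]
E
python3 - <<'E'
from h import *
np.set_printoptions(precision=4,suppress=True)
for n in("top","scene"): print(n,'cam at',-calibration(n)["world_to_cam"][:3,:3].T@calibration(n)["world_to_cam"][:3,3])
a=lambda L:np.array(L)/[6,5.4]+[145,130]-.42
r=cast("top",a([(55,237),(465,62),(575,268),(165,447)]),.084)
print("rack top t",r, [np.linalg.norm(r[i]-r[(i+1)%4]) for i in range(4)])
s=cast("scene",np.array([(227,73),(427,73),(453,281),(238,281)])/6.+[330,125]-.42,.084)
print("rack top s",s,[np.linalg.norm(s[i]-s[(i+1)%4]) for i in range(4)])
print("scr top edge nose t",cast("top",a([(467,541),(494,526),(379,362),(403,355)]),.049))
print("scr s nose top corner",cast("scene",np.array([(64,213),(232,213),(64,224),(233,224)])/6.+[330,125]-.42,.049))
b=lambda L:np.array(L)/4.3+[305,145]-.38
p=cast("top",b([(88,57),(52,291),(518,362),(557,132)]),.058)
print("plate t",p,[np.linalg.norm(p[i]-p[(i+1)%4]) for i in range(4)])
q=cast("scene",np.array([(597,120),(452,46),(193,272),(335,378)])/3.8+[200,195]-.37,.058)
print("plate s",q,[np.linalg.norm(q[i]-q[(i+1)%4]) for i in range(4)])
E
```

```text
top cam at [0.3028 0.0459 1.2082]
scene cam at [ 1.0145 -0.8844  1.064 ]
rack top t [[0.5683 0.4655 0.084 ]
 [0.6588 0.289  0.084 ]
 [0.5539 0.2364 0.084 ]
 [0.4645 0.4109 0.084 ]] [np.float64(0.19828278159155183), np.float64(0.11735262863466797), np.float64(0.19610667312922175), np.float64(0.11722590018798258)]
rack top s [[0.4669 0.4123 0.084 ]
 [0.5718 0.4694 0.084 ]
 [0.6592 0.2929 0.084 ]
 [0.5561 0.2366 0.084 ]] [np.float64(0.11946164421708591), np.float64(0.1968807923902715), np.float64(0.11744543263888543), np.float64(0.1970644028906549)]
scr top edge nose t [[0.423  0.2857 0.049 ]
 [0.4305 0.274  0.049 ]
 [0.513  0.3289 0.049 ]
 [0.5166 0.3183 0.049 ]]
scr s nose top corner [[0.4241 0.2849 0.049 ]
 [0.5101 0.3319 0.049 ]
 [0.4289 0.2757 0.049 ]
 [0.515  0.3228 0.049 ]]
plate t [[ 0.6208  0.011   0.058 ]
 [ 0.4698  0.0336  0.058 ]
 [ 0.4261 -0.2568  0.058 ]
 [ 0.5732 -0.288   0.058 ]] [np.float64(0.15274942139097594), np.float64(0.2937089836286686), np.float64(0.15040220561453035), np.float64(0.3027475651175922)]
plate s [[ 0.6206  0.0146  0.058 ]
 [ 0.4796  0.0332  0.058 ]
 [ 0.4326 -0.2633  0.058 ]
 [ 0.5722 -0.2922  0.058 ]] [np.float64(0.14222632822649237), np.float64(0.3002086268287221), np.float64(0.14248082151498478), np.float64(0.3105973976390258)]
```

```bash
python3 - <<'E'
from h import *
np.set_printoptions(precision=4,suppress=True)
# rectify plate area in world xy at z=.058 / scraper area at z=.049 (1 px = 0.5mm)
def rect(n,img,c,yaw,z,L,W,mm=.5):
    e=np.array([np.cos(yaw),np.sin(yaw)]);f=np.array([-e[1],e[0]])
    a,b=np.meshgrid(np.arange(-L,L,mm)/1e3,np.arange(-W,W,mm)/1e3)
    P=np.c_[(c+a.ravel()[:,None]*e+b.ravel()[:,None]*f),np.full(a.size,z)]
    uv=proj(n,P).astype(np.float32).reshape(a.shape+(2,))
    return cv2.remap(img,uv[...,0],uv[...,1],cv2.INTER_CUBIC)
for n in("top","scene"):
    im=cv2.imread(f"pics/{n}0.png")
    cv2.imwrite(f"pics/rp_{n}.png",rect(n,im,np.array([.523,-.128]),np.radians(-99),.058,190,95))
    cv2.imwrite(f"pics/rr_{n}.png",cv2.resize(rect(n,im,np.array([.470,.304]),np.radians(27),.049,80,50),None,fx=2.3,fy=2.3))
E
cat > x.py <<'E'
E
python3 -c "
import cv2,numpy as np
a=cv2.imread('pics/rp_top.png');b=cv2.imread('pics/rp_scene.png');print(a.shape);cv2.imwrite('pics/rp.png',cv2.resize(np.vstack([a,b]),None,fx=.78,fy=.78))
a=cv2.imread('pics/rr_top.png');b=cv2.imread('pics/rr_scene.png');print(a.shape);cv2.imwrite('pics/rr.png',np.vstack([a,b]))"
```

```text
(380, 760, 3)
(460, 736, 3)
```

View pics/rp.png

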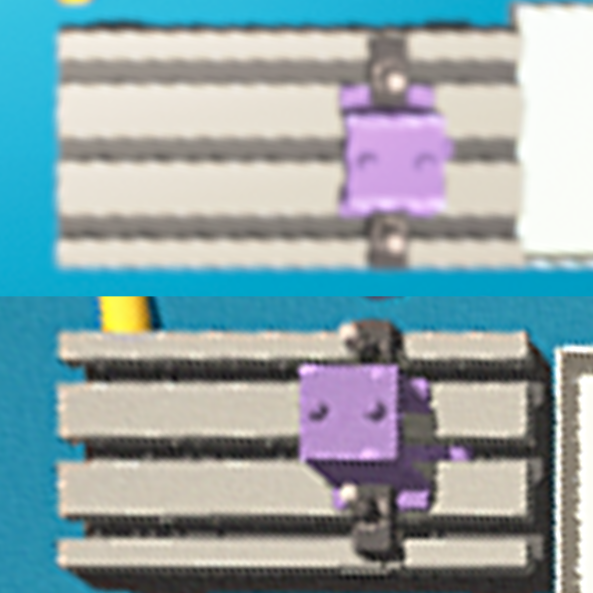

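View pics/rr.png

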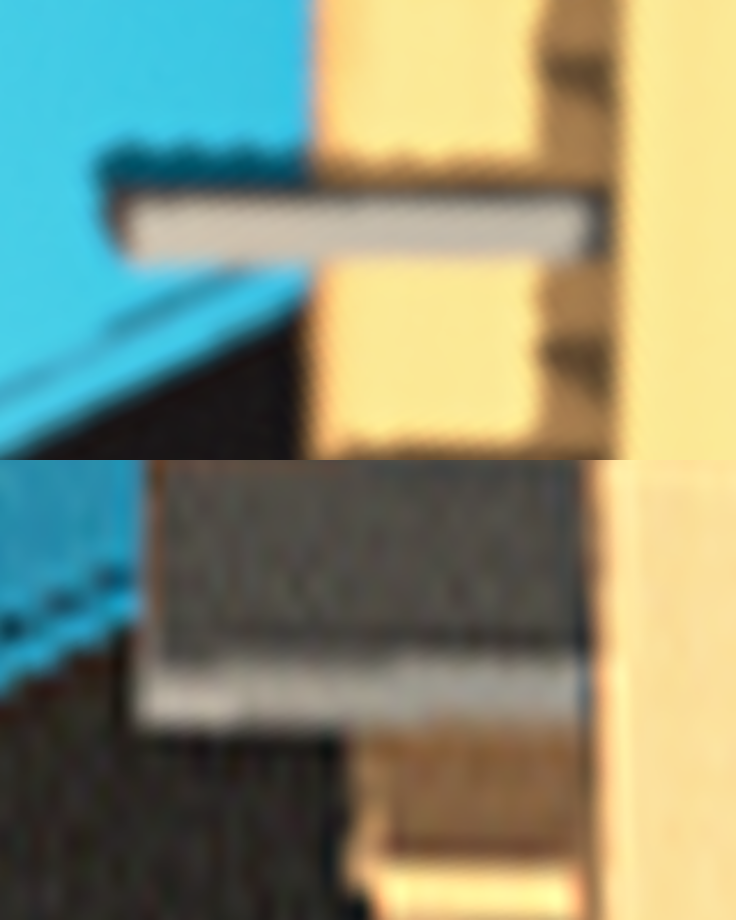

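```bash
python3 - <<'E'
from h import *
np.set_printoptions(precision=2,suppress=True,linewidth=150)
c0=np.array([.523,-.128])
for yd in(-99,):
  yaw=np.radians(yd);e=np.array([np.cos(yaw),np.sin(yaw)]);f=np.array([-e[1],e[0]])
  for n in("top","scene"):
    im=cv2.imread(f"pics/{n}0.png").astype(np.float32)
    rows=[]
    for s in list(range(-140,-20,20))+[105,115,125]:
        b=np.arange(-90,90,.25);acc=0
        for ds in np.arange(-8,8.1,1):
            P=np.c_[c0+(s+ds)/1e3*e+b[:,None]/1e3*f,np.full(b.size,.058)]
            uv=proj(n,P).astype(np.float32)
            acc=acc+cv2.remap(im,uv[None,:,0],uv[None,:,1],cv2.INTER_LINEAR)[0]
        red=acc[:,2]/17   # plate bright in red; blue mat is dark in red
        hi=np.median(red[red>100]);th=(hi+55)/2 if n=="top" else (hi+40)/2
        d=red-th;k=np.nonzero(d[:-1]*d[1:]<0)[0]
        rows.append((s,hi,b[k]+.25*d[k]/(d[k]-d[k+1])))
    for s,hi,r in rows: print(n,s,int(hi),r)
# clip tip
uv=np.array([[468,148],[468,156]])
for n,img in(("top",None),("scene",None)):
    im=cv2.imread(f"pics/{n}0.png");h=cv2.cvtColor(im,cv2.COLOR_BGR2HSV)
    m=cv2.inRange(h,(120,60,60),(150,255,255));N,l,st,ce=cv2.connectedComponentsWithStats(m)
    print(n,st[st[:,4]>8].tolist())
    yy,xx=np.nonzero(m);w=cast(n,np.c_[xx,yy],.0425)[:,:2]-c0
    s=w@e*1e3;t=w@f*1e3;k=(abs(t)<9)&(s>60)&(s<150);print(n,'clip s max',np.sort(s[k])[-6:],t[k][np.argsort(s[k])[-6:]])
E
```

```text
top -140 229 [-75.76   2.01   6.19  47.84  57.12  76.29]
top -120 228 [-75.8    1.05   6.74  47.39  56.75  76.49]
top -100 227 [-75.76   1.72   6.33  47.51  56.99  76.35]
top -80 226 [-75.62   1.1    6.63  47.39  56.8   76.45]
top -60 225 [-75.73   0.73   6.93  46.86  57.12  76.49]
top -40 225 [-75.7    0.82   6.52  46.93  57.01  76.39]
top 105 217 [-75.35 -52.44 -43.06   3.84   5.6   46.37  57.28  76.58]
top 115 216 [-75.37 -52.62 -43.27  -3.38   7.21  46.27  57.31  76.56]
top 125 216 [-75.41 -52.59 -43.95  -3.32   7.18  46.32  57.1   76.49]
scene -140 206 [-72.87 -54.13 -40.12  -4.21  10.21  45.05  59.81  78.11]
scene -120 206 [-54.75 -40.38  -4.86   8.94  45.26  59.11  78.18]
scene -100 204 [-54.25 -40.44  -4.55   9.32  45.68  59.    78.25]
scene -80 206 [-72.89 -54.78 -40.45  -4.21   9.37  46.09  59.28  78.36]
scene -60 206 [-72.94 -54.18 -40.45  -4.68   9.24  45.65  58.71  78.48]
scene -40 207 [-72.62 -54.77 -40.56  -4.45   9.39  45.25  58.88  78.56]
scene 105 209 [-72.54 -54.61 -40.25  -4.78   3.11  45.37  58.83  78.6 ]
scene 115 209 [-72.75 -54.44 -40.12  -4.62   9.24  45.59  58.96  78.48]
scene 125 210 [-72.46 -54.15 -40.21  -4.24   9.36  45.77  59.03  78.24]
top [[0, 0, 640, 400, 254989], [473, 65, 5, 10, 10], [352, 127, 18, 18, 219], [388, 180, 25, 24, 426], [386, 202, 22, 11, 117], [364, 245, 20, 19, 229]]
top clip s max [ 98.35  98.69 100.41 100.74 101.08 101.41] [ 2.23 -0.54  8.22  5.45  2.67 -0.1 ]
scene [[0, 0, 640, 400, 254733], [251, 216, 19, 29, 305], [274, 239, 36, 33, 574], [357, 250, 19, 32, 383]]
scene clip s max [ 96.34  97.26  98.96 100.66 101.57 103.27] [-6.7  -2.15 -4.33 -6.52 -1.98 -4.16]
```

>>> drive_tool(
  targets=[0,0,0,30,-42,0,0.5,0,0,0,30,-42,0,0.5,0,0,0,30,-42,0,0.5,0,0,0,30,-42,0,0.5,0,0,0,30,-42,0,0.5,0,0,0,30,-42,0,0.5,0,0,0,30,-42,0,0.5,0,0,0,30,-42,0,0.5,0,0,0,30,-42,0,0.5,0,0,0,30,-42,0,0.5,0,0,0,30,-42,0,0.5,0,0,0,30,-42,0,0.5],
  grip_force=80,
)

```text
clock: 1.6
position: [0.3666, 0.0197, 0.2312]
ee_rot: [0.0, 0.993, 0.122, 0.0]
contact_force: [0.8, -0.2, 0.0]
width: 0.0428
```

>>> drive_tool(
  targets=[0,0,0,30,-42,0,0.5,0,0,0,30,-42,0,0.5,0,0,0,30,-42,0,0.5,0,0,0,30,-42,0,0.5,0,0,0,30,-42,0,0.5,0,0,-6.4,30,-42,0,0.5,0,0,-6.4,0,0,0,0.5,0,0,0,0,0,0,0.5],
)

```text
clock: 2.6
position: [0.4799, 0.3063, 0.2304]
ee_rot: [0.0, 0.973, 0.231, -0.001]
contact_force: [-0.0, -0.1, 0.3]
width: 0.0425
```

```bash
cat >> h.py <<'E'
def yaw_tilt():
    w,x,y,z=get_state()["ee_rot"]
    from scipy.spatial.transform import Rotation as R
    m=R.from_quat([x,y,z,w]).as_matrix();return m
def go(p,yawdeg=None):
    s=get_state();m=yaw_tilt();y=np.degrees(np.arctan2(m[1,0],m[0,0]))
    print("t",round(s["clock"],2),"pos",np.round(s["position"],4),"yaw",round(y,2),"zaxis",np.round(m[:,2],4),"F",np.round(s["contact_force"],1),"w",round(s["width"],4),"q",np.round(s["qpos"],2))
    print("tool shift mm",np.round(m.T@(np.array(p)-s["position"])*1e3,1), "turn wz", None if yawdeg is None else round(y-yawdeg,2))
E
python3 -c "
from h import *
go([.479,.3085,.034],26.8)"
```

```text
t 2.6 pos [0.4799 0.3063 0.2304] yaw 26.75 zaxis [-0.0017 -0.001  -1.    ] F [-0.  -0.1  0.3] w 0.0425 q [ 0.45  0.27  1.52 -0.    1.36  1.55]
tool shift mm [  0.5  -2.4 196.4] turn wz -0.05
```

>>> drive_tool(
  targets=[0,0,0,0.5,-2.4,50,0.5,0,0,0,0,0,50,0.5,0,0,0,0,0,50,0.5,0,0,0,0,0,30,0.5,0,0,0,0,0,15,0.5,0,0,0,0,0,0,0.5],
)

```text
clock: 3.35
position: [0.4794, 0.3077, 0.0359]
ee_rot: [0.0, 0.973, 0.231, -0.001]
contact_force: [0.2, 0.0, 0.3]
width: 0.0427
```

```bash
python3 -c "
from h import *
go([.479,.3085,.034],26.8)
t=get_image('top')[130:240,165:275,::-1];s=get_image('scene')[115:215,320:430,::-1]
cv2.imwrite('pics/g1.png',np.hstack([cv2.resize(t,(400,400),interpolation=2),cv2.resize(s,(400,400),interpolation=2)]))"
```

```text
t 3.35 pos [0.4794 0.3077 0.0359] yaw 26.69 zaxis [-1.2e-03 -7.0e-04 -1.0e+00] F [0.2 0.  0.3] w 0.0427 q [ 0.45  0.44  1.79 -0.    0.91  1.55]
tool shift mm [-0.  -0.9  1.9] turn wz -0.11
```

View pics/g1.png

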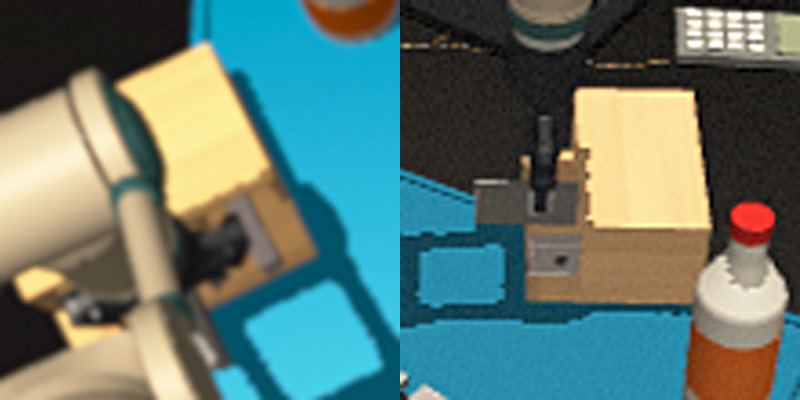

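>>> drive_tool(
  targets=[0,0,0,0,-0.5,2,0.5,0,0,0,0,0,0,0,0,0,0,0,0,0,0,0,0,0,0,0,0,0,0,0,0,0,0,0,0,0,0,0,0,0,-3,0],
  grip_force=80,
)

```text
clock: 4.2
position: [0.4792, 0.3086, 0.0371]
ee_rot: [0.0, 0.973, 0.231, -0.0]
contact_force: [0.2, 0.7, -1.8]
width: 0.011
```

```bash
python3 -c "
from h import *
go([.479,.3085,.034],26.8)
t=get_image('top')[130:240,165:275,::-1];s=get_image('scene')[115:215,320:430,::-1]
cv2.imwrite('pics/g2.png',np.hstack([cv2.resize(t,(400,400),interpolation=2),cv2.resize(s,(400,400),interpolation=2)]))"
```

```text
t 4.2 pos [0.4792 0.3086 0.0371] yaw 26.77 zaxis [-7.e-04 -4.e-04 -1.e+00] F [ 0.2  0.7 -1.8] w 0.011 q [ 0.45  0.44  1.78 -0.    0.92  1.55]
tool shift mm [-0.2  0.   3.1] turn wz -0.03
```

View pics/g2.png

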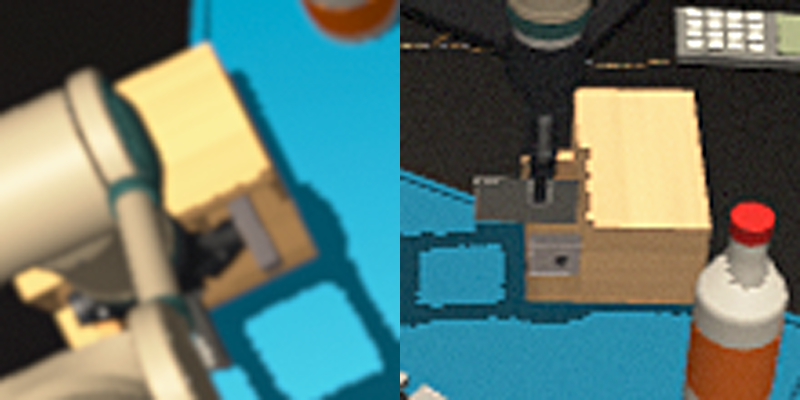

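>>> drive_tool(
  targets=[0,0,0,-10,0,0,0,0,0,0,-20,0,0,0,0,0,0,-20,0,0,0,0,0,0,-20,0,0,0,0,0,0,-25,0,0,0,0,0,0,-25,0,0,0,0,0,0,-15,0,-20,0,0,0,0,0,0,-50,0,0,0,0,0,0,-50,0,0,0,0,0,0,0,0],
)

```text
clock: 5.55
position: [0.3608, 0.2489, 0.1606]
ee_rot: [-0.001, 0.973, 0.232, 0.004]
contact_force: [0.1, 0.5, -2.5]
width: 0.0103
```

```bash
python3 -c "
from h import *
go([.479,.3085,.034],26.8)
t=get_image('top')[130:290,155:335,::-1];s=get_image('scene')[95:235,270:430,::-1]
cv2.imwrite('pics/g3.png',np.hstack([cv2.resize(t,(400,356),interpolation=2),cv2.resize(s,(400,356),interpolation=2)]))"
```

```text
t 5.55 pos [0.3608 0.2489 0.1606] yaw 26.78 zaxis [ 0.0076  0.0035 -1.    ] F [ 0.1  0.5 -2.5] w 0.0103 q [ 0.45  0.12  1.9  -0.    1.11  1.55]
tool shift mm [131.3   0.  127.7] turn wz -0.02
```

View pics/g3.png

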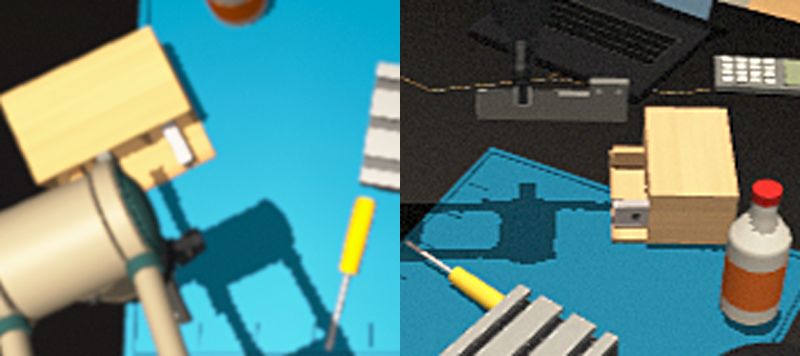

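>>> drive_tool(
  targets=[0,0,-9,0,0,0,0,0,0,-9,0,0,0,0,0,0,-9,0,0,0,0,0,0,-9,0,0,0,0,0,0,-9,0,0,0,0,0,0,-9.2,0,0,0,0,0,0,0,0,0,0,0],
)

```text
clock: 6.52
position: [0.3574, 0.2472, 0.1552]
ee_rot: [-0.001, 0.761, 0.649, -0.002]
contact_force: [0.1, 0.1, -1.0]
width: 0.0106
```

```bash
python3 -c "
from h import *
go([.5344,-.0664,.125],81)"
```

```text
t 6.53 pos [0.3574 0.2472 0.1552] yaw 80.86 zaxis [-0.0043 -0.0022 -1.    ] F [ 0.1  0.1 -1. ] w 0.0106 q [ 0.44  0.13  1.9  -0.    1.11  0.6 ]
tool shift mm [-281.4  224.7   30.2] turn wz -0.14
```

>>> drive_tool(
  targets=[0,0,0,-31,25,0,0,0,0,0,-31,25,0,0,0,0,0,-31,25,0,0,0,0,0,-31,25,0,0,0,0,0,-31,25,0,0,0,0,0,-31,25,0,0,0,0,0,-31,25,0,0,0,0,0,-31,25,3,0,0,0,0,-31,24,5,0,0,0,0,0,0,5,0,0,0,0,0,0,0,0],
)

```text
clock: 7.9
position: [0.5347, -0.0621, 0.1426]
ee_rot: [-0.002, 0.761, 0.648, -0.001]
contact_force: [0.3, 0.6, -1.3]
width: 0.0108
```

```bash
python3 -c "
from h import *
go([.5344,-.0664,.125],81)
tt=get_image('top');ss=get_image('scene');cv2.imwrite('pics/top4.png',tt[:,:,::-1]);cv2.imwrite('pics/scene4.png',ss[:,:,::-1])
t=tt[130:260,290:450,::-1];s=ss[160:290,230:390,::-1]
cv2.imwrite('pics/g4.png',np.vstack([np.hstack([cv2.resize(t,(400,325),interpolation=2),cv2.resize(s,(400,325),interpolation=2)])]))"
```

```text
t 7.9 pos [ 0.5347 -0.0621  0.1426] yaw 80.86 zaxis [-0.0042  0.0015 -1.    ] F [ 0.3  0.6 -1.3] w 0.0108 q [-0.25  0.29  1.72  0.    1.14 -0.09]
tool shift mm [-4.3  0.4 17.6] turn wz -0.14
```

View pics/g4.png

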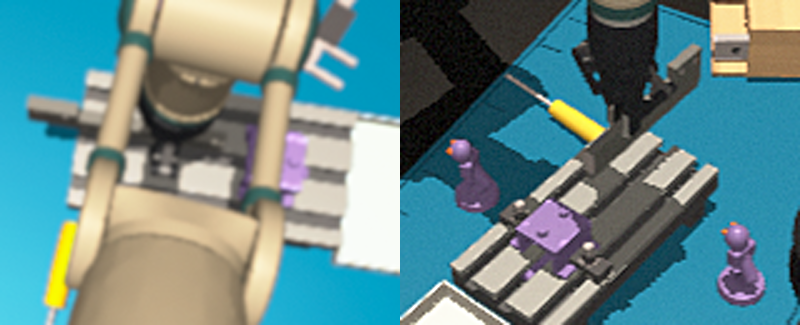

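```bash
python3 -c "
import cv2,numpy as np
s=cv2.imread('pics/scene4.png')[165:245,290:390]
cv2.imwrite('pics/z4.png',cv2.resize(s,None,fx=7,fy=7,interpolation=2))
t=cv2.imread('pics/top4.png')[155:215,295:405]
cv2.imwrite('pics/zt4.png',cv2.resize(t,None,fx=7,fy=7,interpolation=2))"
```

```text
(no output)
```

View pics/z4.png

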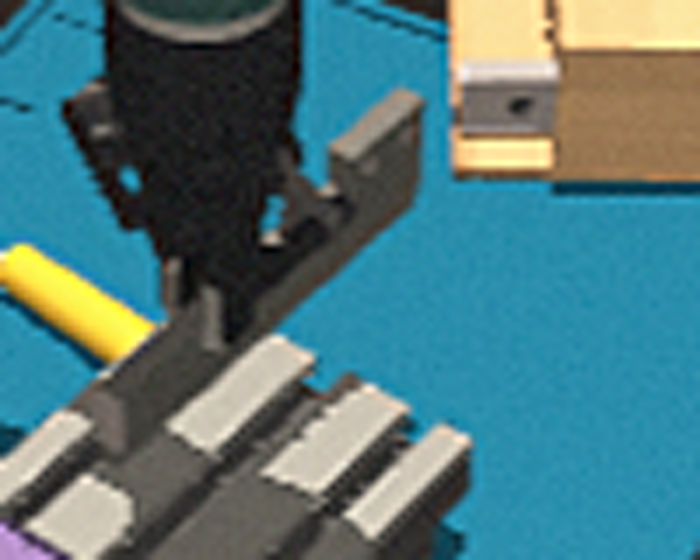

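View pics/zt4.png

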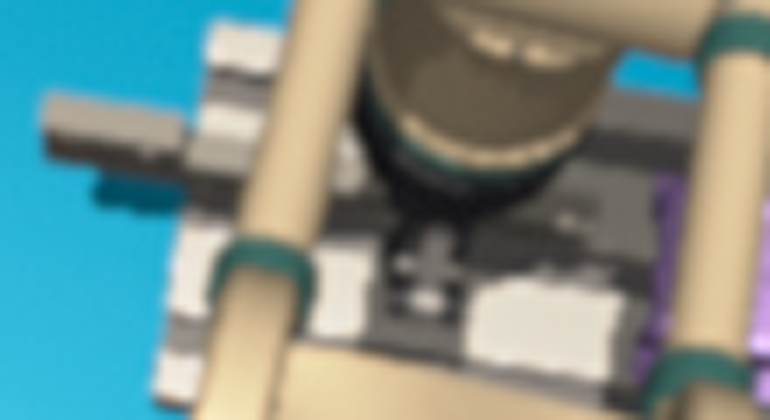

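```bash
python3 - <<'E'
from h import *
np.set_printoptions(precision=4,suppress=True)
e=np.array([-.1564,-.9877]);f=np.array([.9877,-.1564]);o=np.array([.525,-.1257])
def pl(P): return np.c_[(P[:,:2]-o)@e*1e3,(P[:,:2]-o)@f*1e3]
S=lambda L:np.array(L)/7.+[290,165]-.43
T=lambda L:np.array(L)/7.+[295,155]-.43
for z in(.172,.178,.184):
    print(z,"scene back top L,R, front L,R",pl(cast("scene",S([(395,90),(424,100),(330,150),(345,160)]),z)).round(1).tolist())
    print(z,"top back far,near; front far, near",pl(cast("top",T([(45,95),(41,128),(188,113),(185,146)]),z)).round(1).tolist())
    z-=.020
    print("  scene nose topL,topR",z,pl(cast("scene",S([(82,398),(122,408)]),z)).round(1).tolist())
# expected pixel of scraper model points for TCP
g=np.array([.5347,-.0621])
print("grip in plate",((g-o)@e*1e3,(g-o)@f*1e3))
E
```

```text
0.172 scene back top L,R, front L,R [[-204.6, -8.0], [-206.7, 5.5], [-157.0, -6.5], [-155.7, 2.2]]
0.172 top back far,near; front far, near [[-202.9, 6.2], [-202.4, -5.8], [-152.3, 7.9], [-151.5, -4.0]]
  scene nose topL,topR 0.152 [[1.5, -7.9], [-3.9, 7.9]]
0.178 scene back top L,R, front L,R [[-198.7, -3.9], [-200.8, 9.5], [-151.4, -2.4], [-150.1, 6.2]]
0.178 top back far,near; front far, near [[-202.5, 4.7], [-202.0, -7.2], [-152.2, 6.4], [-151.4, -5.4]]
  scene nose topL,topR 0.158 [[5.9, -3.9], [0.6, 11.8]]
0.184 scene back top L,R, front L,R [[-192.8, 0.2], [-194.9, 13.5], [-145.8, 1.7], [-144.6, 10.3]]
0.184 top back far,near; front far, near [[-202.1, 3.3], [-201.6, -8.6], [-152.1, 5.0], [-151.3, -6.8]]
  scene nose topL,topR 0.164 [[10.3, 0.1], [5.0, 15.7]]
grip in plate (np.float64(-64.3348), np.float64(-0.3663500000000696))
```

>>> drive_tool(
  targets=[0,0,-0.2,0,0.4,20,0,0,0,0,0,0,20,0,0,0,0,0,0,14,0,0,0,0,0,0,3,0,0,0,0,0,0,0,0],
)

```text
clock: 8.62
position: [0.537, -0.0626, 0.0876]
ee_rot: [0.0, 0.759, 0.651, 0.0]
contact_force: [-0.1, -0.6, -1.0]
width: 0.0109
```

```bash
python3 -c "
from h import *
go([.5347,-.0621,.061],81)
tt=get_image('top');ss=get_image('scene');cv2.imwrite('pics/top5.png',tt[:,:,::-1]);cv2.imwrite('pics/scene5.png',ss[:,:,::-1])
cv2.imwrite('pics/z5.png',np.vstack([cv2.resize(tt[155:215,295:405,::-1],None,fx=5,fy=5,interpolation=2),cv2.resize(ss[185:245,280:390,::-1],None,fx=5,fy=5,interpolation=2)]))"
```

```text
t 8.62 pos [ 0.537  -0.0626  0.0876] yaw 81.18 zaxis [ 5.e-04 -2.e-04 -1.e+00] F [-0.1 -0.6 -1. ] w 0.0109 q [-0.24  0.35  1.79 -0.    1.   -0.09]
tool shift mm [ 0.2 -2.3 26.6] turn wz 0.18
```

View pics/z5.png

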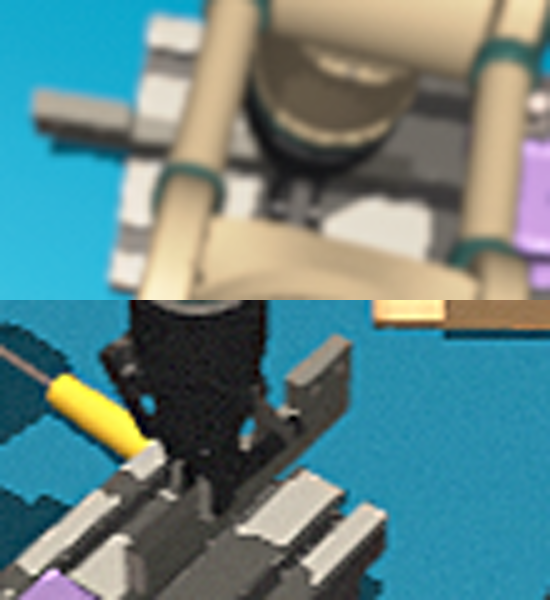

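>>> drive_tool(
  targets=[0,0,0.1,0,-2,0,0,0,0,0,0,0,0,0,0,0,0,0,0,0,0],
)

```text
clock: 9.1
position: [0.5348, -0.0626, 0.0875]
ee_rot: [0.0, 0.76, 0.65, 0.0]
contact_force: [-0.7, -1.0, -1.4]
width: 0.0108
```

```bash
python3 -c "
from h import *
go([.5347,-.0621,.061],81)
tt=get_image('top');ss=get_image('scene');cv2.imwrite('pics/top6.png',tt[:,:,::-1]);cv2.imwrite('pics/scene6.png',ss[:,:,::-1])
go([.5347,-.0621,.061],81)
cv2.imwrite('pics/z6t.png',cv2.resize(tt[160:205,298:368,::-1],None,fx=10,fy=10,interpolation=2))
cv2.imwrite('pics/z6s.png',cv2.resize(ss[185:245,290:370,::-1],None,fx=9,fy=9,interpolation=2))"
```

```text
t 9.1 pos [ 0.5348 -0.0626  0.0875] yaw 81.06 zaxis [ 4.e-04 -2.e-04 -1.e+00] F [-0.7 -1.  -1.4] w 0.0108 q [-0.25  0.34  1.8  -0.    1.   -0.09]
tool shift mm [ 0.4 -0.2 26.5] turn wz 0.06
t 9.2 pos [ 0.5349 -0.0626  0.0874] yaw 81.06 zaxis [ 2.e-04 -2.e-04 -1.e+00] F [ 0.1 -0.  -2.5] w 0.0105 q [-0.25  0.34  1.8  -0.    1.   -0.09]
tool shift mm [ 0.4 -0.2 26.4] turn wz 0.06
```

View pics/z6t.png

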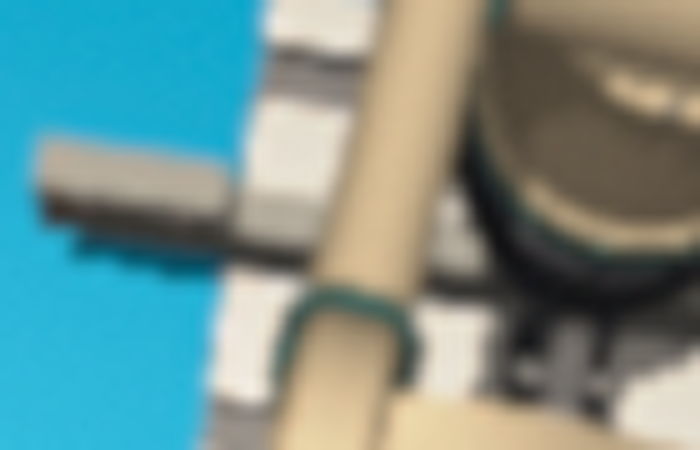

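View pics/z6s.png

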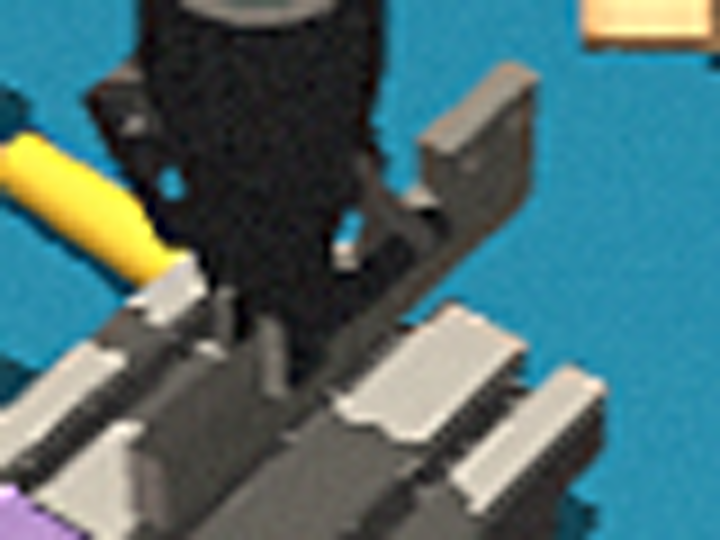

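```bash
python3 - <<'E'
from h import *
e=np.array([-.1564,-.9877]);f=np.array([.9877,-.1564]);o=np.array([.525,-.1257])
def pl(P): return np.c_[(P[:,:2]-o)@e*1e3,(P[:,:2]-o)@f*1e3].round(1).tolist()
T=lambda L:np.array(L)/10.+[298,160]-.45
S=lambda L:np.array(L)/9.+[290,185]-.44
for z in(.1195,.1225):
    print(z,"T",pl(cast("top",T([(37,137),(37,190),(235,157),(230,210)]),z)),"S",pl(cast("scene",S([(510,62),(540,76),(420,138),(437,155)]),z)))
print("bar top T",pl(cast("top",T([(280,190),(280,240)]),.101)))
E
```

```text
0.1195 T [[-203.5, 5.7], [-201.2, -8.1], [-152.2, 8.8], [-151.3, -5.3]] S [[-203.3, -4.5], [-203.7, 7.6], [-154.7, -5.7], [-151.5, 3.7]]
0.1225 T [[-203.3, 5.0], [-201.0, -8.7], [-152.2, 8.0], [-151.3, -5.9]] S [[-200.5, -2.5], [-200.9, 9.5], [-152.1, -3.8], [-148.9, 5.6]]
bar top T [[-139.5, 6.2], [-137.4, -7.0]]
```

>>> drive_tool(
  targets=[0,0,0,0,-0.2,3,0,0,0,0,0,0,3,0,0,0,0,0,0,3,0,0,0,0,0,0,0,0],
)

```text
clock: 9.7
position: [0.5343, -0.0624, 0.0779]
ee_rot: [-0.0, 0.76, 0.65, -0.0]
contact_force: [-0.5, 0.1, -1.4]
width: 0.0108
```

>>> drive_tool(
  targets=[0,0,0,0,0,2,0,0,0,0,0,0,2,0,0,0,0,0,0,0,0],
)

```text
clock: 10.07
position: [0.5344, -0.0624, 0.0741]
ee_rot: [-0.0, 0.76, 0.65, -0.0]
contact_force: [-0.2, -0.2, -2.1]
width: 0.0109
```

>>> drive_tool(
  targets=[0,0,0,0,0,2,0,0,0,0,0,0,2,0,0,0,0,0,0,2,0,0,0,0,0,0,0,0],
)

```text
clock: 10.58
position: [0.5344, -0.0624, 0.0681]
ee_rot: [-0.0, 0.76, 0.65, -0.0]
contact_force: [0.7, 0.5, -1.7]
width: 0.0109
```

>>> drive_tool(
  targets=[0,0,0,0,0,2,0,0,0,0,0,0,1,0,0,0,0,0,0,0,0],
)

```text
clock: 10.95
position: [0.5345, -0.0625, 0.0652]
ee_rot: [-0.0, 0.76, 0.65, -0.0]
contact_force: [-0.1, -0.1, -1.3]
width: 0.0106
```

>>> drive_tool(
  targets=[0,0,0,0,0,1,0,0,0,0,0,0,1,0,0,0,0,0,0,0,0],
)

```text
clock: 11.32
position: [0.5348, -0.0626, 0.0641]
ee_rot: [0.0, 0.76, 0.65, 0.0]
contact_force: [-1.8, -0.1, 5.9]
width: 0.0109
```

```bash
python3 -c "
from h import *
go([.5347,-.0621,.061],81)
ss=get_image('scene')
cv2.imwrite('pics/z7s.png',cv2.resize(ss[185:265,280:370,::-1],None,fx=7,fy=7,interpolation=2))"
```

```text
t 11.32 pos [ 0.5348 -0.0626  0.0641] yaw 81.07 zaxis [ 7.e-04 -3.e-04 -1.e+00] F [-1.8 -0.1  5.9] w 0.0109 q [-0.25  0.37  1.83 -0.    0.95 -0.09]
tool shift mm [ 0.4 -0.2  3.1] turn wz 0.07
```

View pics/z7s.png

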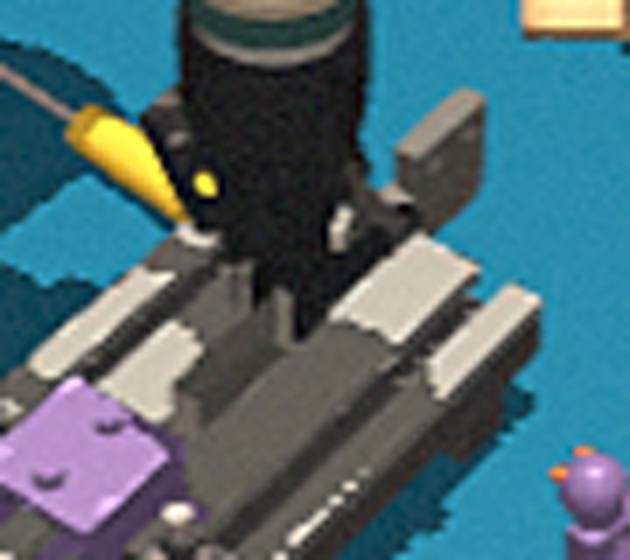

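>>> drive_tool(
  targets=[0,0,0,0,0,0,0.3,0,0,0,0,0,0,0.5,0,0,0,0,0,0,0.5,0,0,0,0,0,0,0.5,0,0,0,0,0,-20,0.5,0,0,0,0,0,-40,0.5,0,0,0,0,0,-40,0.5,0,0,0,40,0,0,0.5,0,0,0,40,0,0,0.5,0,0,0,40,0,0,0.5,0,0,0,0,0,0,0.5],
)

```text
clock: 12.75
position: [0.5534, 0.0585, 0.1632]
ee_rot: [-0.0, 0.759, 0.651, 0.0]
contact_force: [-0.4, 0.0, 0.7]
width: 0.0426
```

```bash
python3 -c "
from h import *
go([.5347,-.0621,.061],81)
tt=get_image('top');ss=get_image('scene');cv2.imwrite('pics/top8.png',tt[:,:,::-1]);cv2.imwrite('pics/scene8.png',ss[:,:,::-1])
cv2.imwrite('pics/z8.png',np.hstack([cv2.resize(tt[150:240,300:420,::-1],(400,300),interpolation=2),cv2.resize(ss[185:275,270:390,::-1],(400,300),interpolation=2)]))"
```

```text
t 12.75 pos [0.5534 0.0585 0.1632] yaw 81.27 zaxis [ 2.e-04  7.e-04 -1.e+00] F [-0.4  0.   0.7] w 0.0426 q [-0.02  0.29  1.65  0.    1.19  0.13]
tool shift mm [-122.1   -0.2  102.1] turn wz 0.27
```

View pics/z8.png

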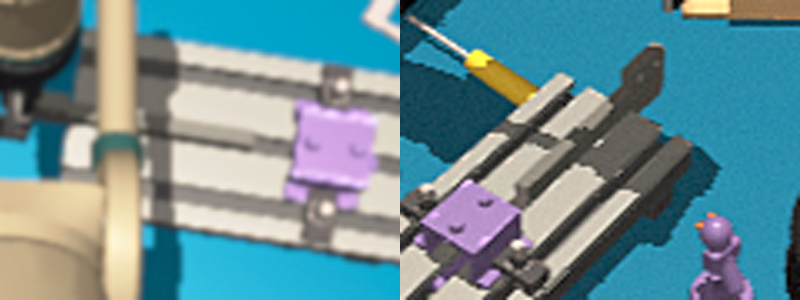

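>>> drive_tool(
  targets=[0,0,0.2,-9,0.6,30,0.5,0,0,0,0,0,35,0.5,0,0,0,0,0,25,0.5,0,0,0,0,0,7,0.5,0,0,0,0,0,0,0.5],
)

```text
clock: 13.48
position: [0.5525, 0.0463, 0.0664]
ee_rot: [0.0, 0.761, 0.648, -0.0]
contact_force: [-0.7, 0.2, -0.2]
width: 0.0429
```

```bash
python3 -c "
from h import *
go([.5527,.0491,.066],81)
tt=get_image('top');ss=get_image('scene')
cv2.imwrite('pics/z9.png',np.hstack([cv2.resize(tt[150:240,280:400,::-1],(400,300),interpolation=2),cv2.resize(ss[175:250,290:390,::-1],(400,300),interpolation=2)]))"
```

```text
t 13.47 pos [0.5525 0.0463 0.0664] yaw 80.82 zaxis [-2.e-04 -3.e-04 -1.e+00] F [-0.7  0.2 -0.2] w 0.0429 q [-0.04  0.39  1.79 -0.    0.97  0.12]
tool shift mm [ 2.7 -0.3  0.4] turn wz -0.18
```

View pics/z9.png

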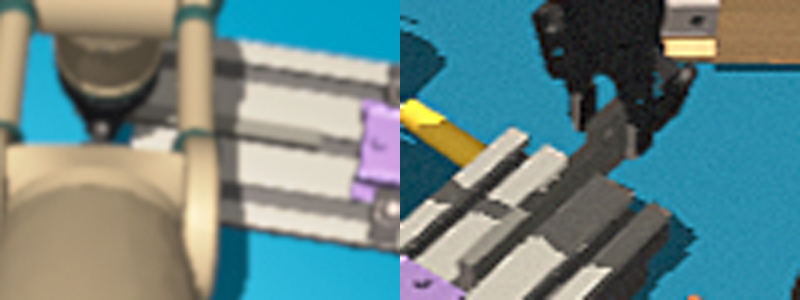

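>>> drive_tool(
  targets=[0,0,-0.2,2,0,0,0.5,0,0,0,0,0,0,0,0,0,0,0,0,0,0,0,0,0,0,0,0,0,0,0,0,0,0,0,0],
  grip_force=60,
)

```text
clock: 14.2
position: [0.5529, 0.0492, 0.0668]
ee_rot: [0.0, 0.76, 0.65, 0.0]
contact_force: [-0.5, 0.1, 5.4]
width: 0.0117
```

```bash
python3 -c "
from h import *
go([.5527,.0491,.066],81)"
```

```text
t 14.2 pos [0.5529 0.0492 0.0668] yaw 81.07 zaxis [ 7.e-04  1.e-04 -1.e+00] F [-0.5  0.1  5.4] w 0.0117 q [-0.04  0.39  1.79  0.    0.97  0.12]
tool shift mm [-0.2 -0.2  0.8] turn wz 0.07
```

>>> drive_tool(
  targets=[0,0,0,-5,0,-0.5,0,0,0,0,-8,0,0,0,0,0,0,-8,0,0,0,0,0,0,-8,0,0,0,0,0,0,-8,0,0,0,0,0,0,0,0,0,0],
)

```text
clock: 14.95
position: [0.5469, 0.0111, 0.0669]
ee_rot: [0.001, 0.76, 0.65, -0.001]
contact_force: [-0.8, -1.3, 4.5]
width: 0.0121
```

```bash
python3 -c "
from h import *
import numpy as np
e=np.array([-.1564,-.9877]);o=np.array([.525,-.1257])
go([*(o+e*(-.177+.155)),.066],81)"
```

```text
t 14.95 pos [0.5469 0.0111 0.0669] yaw 81.05 zaxis [-1.0e-04 -1.7e-03 -1.0e+00] F [-0.8 -1.3  4.5] w 0.0121 q [-0.11  0.38  1.8  -0.    0.96  0.05]
tool shift mm [-116.5   -0.3    1.1] turn wz 0.05
```

Slides freely. Pushing on.

>>> drive_tool(
  targets=[0,0,0,-8,0,0,0,0,0,0,-8,0,0,0,0,0,0,-8,0,0,0,0,0,0,-8,0,0,0,0,0,0,-8,0,0,0],
)

```text
clock: 15.58
position: [0.541, -0.025, 0.0669]
ee_rot: [-0.001, 0.76, 0.649, 0.002]
contact_force: [2.2, 9.9, 4.3]
width: 0.0125
```

```bash
python3 -c "
from h import *
import numpy as np
e=np.array([-.1564,-.9877]);o=np.array([.525,-.1257])
go([*(o+e*(-.177+.155)),.066],81)
tt=get_image('top');ss=get_image('scene')
cv2.imwrite('pics/z10.png',np.hstack([cv2.resize(tt[150:250,360:480,::-1],(400,333),interpolation=2),cv2.resize(ss[215:315,220:340,::-1],(400,333),interpolation=2)]))"
```

```text
t 15.57 pos [ 0.541  -0.025   0.0669] yaw 81.0 zaxis [ 9.e-04  4.e-03 -1.e+00] F [2.2 9.9 4.3] w 0.0125 q [-0.18  0.37  1.82  0.01  0.96 -0.02]
tool shift mm [-79.9  -0.1   0.6] turn wz 0.0
```

View pics/z10.png

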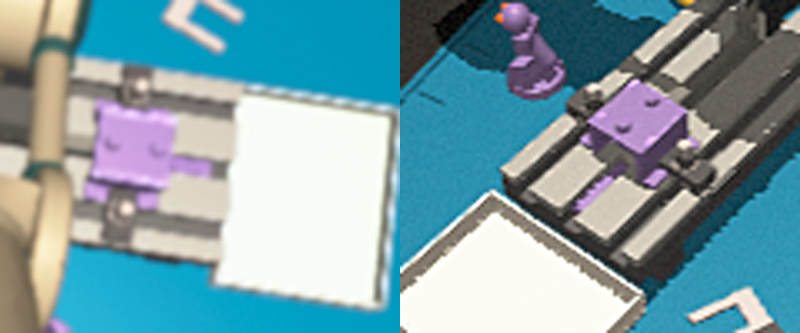

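>>> drive_tool(
  targets=[0,0,0,-8,0,0,0,0,0,0,-8,0,0,0,0,0,0,-8,0,0,0,0,0,0,-8,0,0,0,0,0,0,-8,0,0,0],
)

```text
clock: 16.3
position: [0.5346, -0.0644, 0.0669]
ee_rot: [-0.001, 0.76, 0.649, 0.002]
contact_force: [2.4, 10.9, 5.9]
width: 0.0121
```

```bash
python3 -c "
from h import *
import numpy as np
e=np.array([-.1564,-.9877]);o=np.array([.525,-.1257])
go([*(o+e*(-.177+.155)),.066],81)
tt=get_image('top');ss=get_image('scene')
cv2.imwrite('pics/z11.png',np.hstack([cv2.resize(tt[150:250,360:480,::-1],(400,333),interpolation=2),cv2.resize(ss[215:315,220:340,::-1],(400,333),interpolation=2)]))"
```

```text
t 16.3 pos [ 0.5346 -0.0644  0.0669] yaw 81.0 zaxis [ 5.0e-04  4.3e-03 -1.0e+00] F [ 2.4 10.9  5.9] w 0.0121 q [-0.25  0.37  1.82  0.01  0.95 -0.1 ]
tool shift mm [-40.1   0.1   0.7] turn wz -0.0
```

View pics/z11.png

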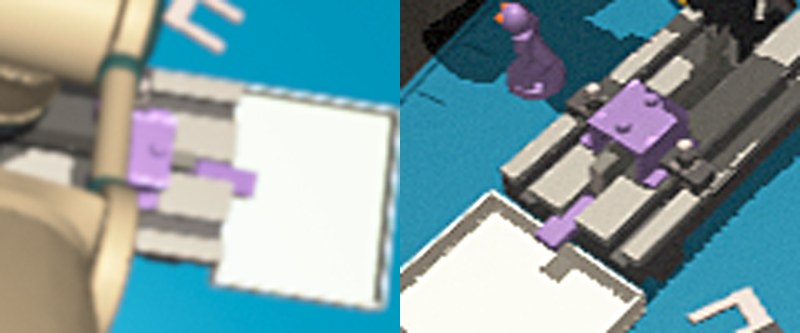

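>>> drive_tool(
  targets=[0,0,0,-8,0,0,0,0,0,0,-8,0,0,0,0,0,0,-7,0,0,0,0,0,0,-7,0,0,0,0,0,0,-6,0,0,0,0,0,0,0,0,0,0],
)

```text
clock: 17.15
position: [0.5293, -0.1025, 0.0669]
ee_rot: [0.0, 0.76, 0.65, 0.0]
contact_force: [1.1, 0.8, 3.8]
width: 0.0125
```

```bash
python3 -c "
from h import *
import numpy as np
e=np.array([-.1564,-.9877]);o=np.array([.525,-.1257])
go([*(o+e*(-.177+.155)),.066],81)
tt=get_image('top');ss=get_image('scene')
cv2.imwrite('pics/z12.png',np.hstack([cv2.resize(tt[150:250,360:480,::-1],(400,333),interpolation=2),cv2.resize(ss[215:315,220:340,::-1],(400,333),interpolation=2)]))"
```

```text
t 17.15 pos [ 0.5293 -0.1025  0.0669] yaw 81.07 zaxis [ 8.e-04 -5.e-04 -1.e+00] F [1.1 0.8 3.8] w 0.0125 q [-0.32  0.37  1.82 -0.    0.95 -0.16]
tool shift mm [-1.6 -0.6  0.9] turn wz 0.07
```

View pics/z12.png

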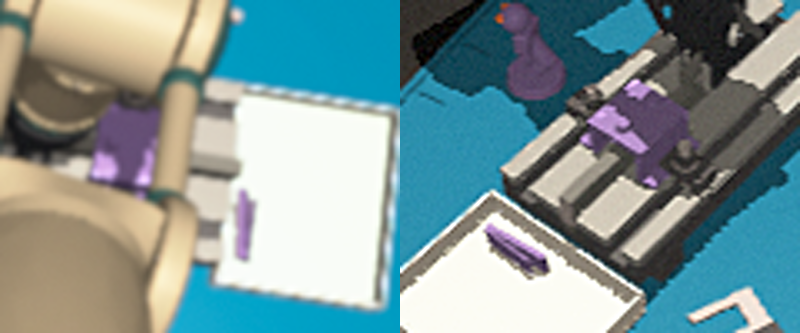

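>>> drive_tool(
  targets=[0,0,0,0,0,0,0,0,0,0,0,0,0,0],
)

```text
clock: 17.5
position: [0.5293, -0.1025, 0.0669]
ee_rot: [0.001, 0.76, 0.65, -0.0]
contact_force: [1.1, -0.2, 4.4]
width: 0.0124
```

```bash
python3 - <<'E'
from h import *
e=np.array([-.1564,-.9877]);f=np.array([.9877,-.1564]);o=np.array([.525,-.1257])
tt=get_image('top');ss=get_image('scene')
cv2.imwrite('pics/z13.png',np.hstack([cv2.resize(tt[190:240,415:465,::-1],(400,400),interpolation=2),cv2.resize(ss[265:315,230:280,::-1],(400,400),interpolation=2)]))
for n,im,box in(("top",tt,(415,190,465,245)),("scene",ss,(230,265,290,315))):
    h=cv2.cvtColor(im,cv2.COLOR_RGB2HSV);m=cv2.inRange(h,(120,60,40),(155,255,255));k=np.zeros_like(m);x0,y0,x1,y1=box;k[y0:y1,x0:x1]=m[y0:y1,x0:x1]
    y,x=np.nonzero(k);print(n,len(x),x.min(),x.max(),y.min(),y.max())
    for z in(.003,.014,.025):
        w=cast(n,np.c_[x,y],z)[:,:2]-o;s=w@e*1e3;t=w@f*1e3
        print(z,"trayx",np.percentile(s,[0,50,100]).round(1)-223,"trayy",np.percentile(t,[0,50,100]).round(1))
E
```

```text
top 42 433 436 208 227
0.003 trayx [-46.4 -42.  -38.2] trayy [-60.  -31.6  -6.2]
0.014 trayx [-49.2 -44.9 -41.2] trayy [-61.7 -33.6  -8.4]
0.025 trayx [-52.1 -47.7 -44.1] trayy [-63.4 -35.5 -10.6]
scene 113 246 263 282 296
0.003 trayx [-59.9 -50.2 -40.7] trayy [-73.9 -39.1  -5.6]
0.014 trayx [-54.6 -45.  -35.7] trayy [-66.9 -32.4   0.7]
0.025 trayx [-49.3 -39.8 -30.6] trayy [-59.9 -25.8   7. ]
```

View pics/z13.png

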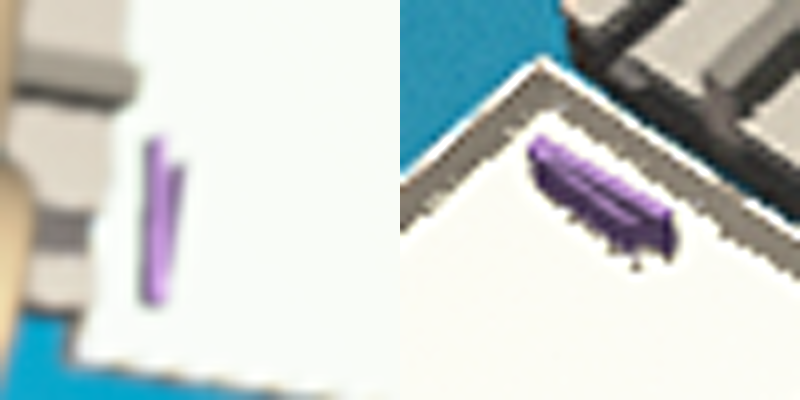

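>>> drive_tool(
  targets=[0,0,0,0,0,0,0.3,0,0,0,0,0,0,0.5,0,0,0,0,0,0,0.5,0,0,0,0,0,0,0.5,0,0,0,0,0,-15,0.5,0,0,0,0,0,-40,0.5,0,0,0,0,0,-50,0.5,0,0,0,50,0,-30,0.5,0,0,0,50,0,0,0.5,0,0,0,50,0,0,0.5,0,0,0,50,0,0,0.5,0,0,0,0,0,0,0.5],
)

```text
clock: 19.1
position: [0.5603, 0.0988, 0.2029]
ee_rot: [0.0, 0.759, 0.652, 0.001]
contact_force: [-0.2, -0.7, 0.4]
width: 0.0427
```

```bash
python3 -c "
from h import *
go([.5,.1,.2],81)
tt=get_image('top');ss=get_image('scene')
cv2.imwrite('pics/z14.png',np.hstack([cv2.resize(tt[140:260,320:480,::-1],(400,300),interpolation=2),cv2.resize(ss[195:315,220:380,::-1],(400,300),interpolation=2)]));cv2.imwrite('pics/scene14.png',ss[:,:,::-1])"
```

```text
t 19.1 pos [0.5603 0.0988 0.2029] yaw 81.33 zaxis [ 0.0016  0.0012 -1.    ] F [-0.2 -0.7  0.4] w 0.0427 q [0.05 0.28 1.57 0.   1.29 0.2 ]
tool shift mm [ -7.9 -59.8   2.8] turn wz 0.33
```

View pics/z14.png

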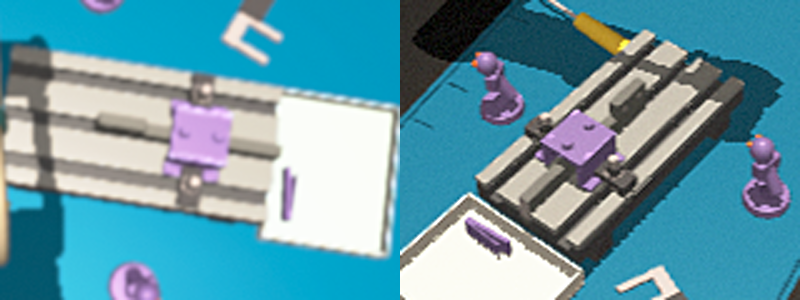

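View pics/scene14.png

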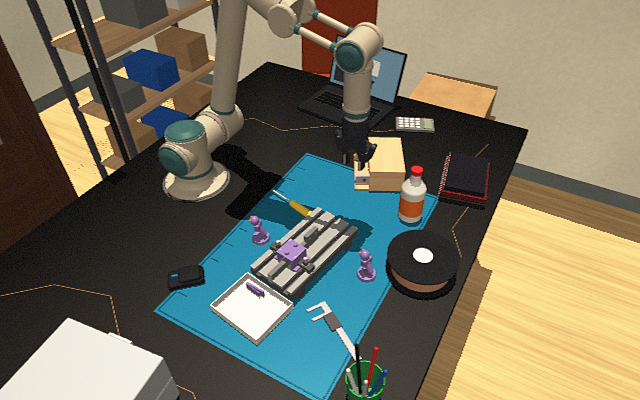

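The scraper stands in the slot, the clip lies in the tray, the other loose things look unmoved and the arm is clear, so I'm handing in.

```bash
python3 -c "
from rig import *
print(sign_off())"
```

```text
the job is handed in; nothing more can be done
None
```

The clip is out of the slot and lying in the white tray, and the scraper is standing in the middle slot, let go. I handed the job in at about 19 s of the 51 s allowed; the sign-off reports no verdict.

- **Moves:** I drew the scraper out of the middle pigeonhole and lowered it foot down into the slot. It met almost no force until it touched the floor. I let go, took it again by the raised back end and pushed about 150 mm. The resistance was about 10–11 N and fell to about zero when the clip dropped.
- **Clip:** It rests on its edge rather than flat, about 45 mm towards the plate from the tray's middle and about 33 mm to one side, well within the walls.
- **Clearances:** The last views show the housing and the other loose things looking unmoved, and the arm clear of everything. The wrist force on the last reading was below 1 N.
- **Disagreement:** The two cameras differed by about 1.5 mm on where the slot lies sideways, so I aimed between them. The scraper slid in freely, but I did not measure its final centring or angle in numbers after letting go.

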